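# Pull-test the centrifuge's tie-down anchor

### The job

Pull-test the steel tie-down anchor: set the spring gauge flat on the bench with its fork over the anchor's lug, and push the headed pin from the stand down through fork and lug until its head is fully home. Then draw the gauge's black grip straight out until the pointer lines up with the index in the gauge's window, without pulling clearly past it, and hold it there for two seconds. Ease the grip all the way back without letting it snap, and leave gauge and pin coupled to the anchor with the other bench things undisturbed.

Things in the scene. Friction and masses are not known exactly. Their poses are not given: they have to be found in the camera images.
- anchor: Fixed steel bracket. Origin at bench level straight below the hole of its lug; z up. The level lug plate (34 mm wide, z 33 to 41 mm) points along its -x: it ends at x -18 mm and is joined at x +42 to an upright 50 wide, 60 high. Foot plate x +37 to +112, 100 wide, 8 high.
- lug_hole (a point): Centre of the upright 14.5 mm hole through the lug, at the lug's top face (41 mm above the bench).
- gauge: Loose spring gauge lying flat, 197 mm long, about 0.45 kg: aluminium housing 100 x 44 x 50 mm (x, y, z), origin under its middle at bench level, z up. Fork of two level steel plates at its -x end (see fork_hole), sprung pull rod with black grip at its +x end. A window on its top shows pointer and index, which cannot be touched.
- fork_hole (a point): Centre of the upright 14.5 mm holes of the fork, on top of the upper plate: gauge x -69, y 0, z 50 mm. Plates 36 wide, x -85 to -50; lower z 24 to 30, upper z 44 to 50: the lug enters the 14 mm gap level as the gauge lies on the bench. Throat (housing end) at x -50: with the lug's end 1 mm short of it the holes line up.
- pull (a joint): How far the sprung pull rod is drawn out of the gauge along its +x, in m: 0 home, 0.050 at its stop. The spring pulls it home with 3 N at 0 and 150 N per m more. The pointer moves with it and lines up with the index when this equals joint index.
- grip (a point): Centre of the round black pull grip (28 mm diameter, 42 long along gauge x, axis 28 mm above the bench); with the rod home it lies at gauge x +91 mm, 20 mm of bare 12 mm rod between grip and housing.
- pointer (a point): Over the pointer in the window, a thin dark blade across the -y half of the scale, moving with the pull rod; gauge x -25 mm when home, y 0, z 49 mm.
- index (a joint): Where the index is set along the scale, in m of pull (0.020 to 0.038); it is clamped and stays.
- index_mark (a point): Over the index in the window, the thin dark blade on the +y half with a block behind it; gauge x -25 mm plus joint index. Axes as the gauge's.
- pin: Loose steel headed pin, 72 mm long, 0.09 kg, standing in the stand. Origin at the centre of its tip, z towards the head. Shank 12 mm diameter and 44 long, the lowest 7 mm a taper; flange 26 mm diameter from z 44 to 48; round knob 20 mm diameter from z 48 to 72 mm. Seated, the flange lies on the fork's upper plate and the tip is 6 mm above the bench.
- pin_seat (a point): Centre of the underside of the pin's flange, 44 mm above its tip: 50 mm above the bench when seated.
- stand: Fixed grey block 64 x 64 x 50 mm with a hole in the top; the pin stands in it with its flange on the block's top. Origin under its middle.
- jar: Bystander: amber jar 60 mm diameter, 85 mm high. Origin under its middle.
- dish: Bystander: clear flat dish 90 mm diameter, 16 mm high. Origin under its middle.
- tube_rack: Bystander: white tube rack 70 x 200 mm with capped tubes, 104 mm high. Origin under its middle.
Things that resemble listed ones, but are neither listed nor needed, are in the scene too. Several things look just like the anchor: the one meant starts farthest from the robot's base.

How it is judged (in metres and radians):
On the way, in this order (a step that is already met when the one before it is completed fails the run):
1. the gauge lies flat with its fork over the lug and the pin is through both, its flange home on the fork (height (world z) of pin_seat between 0.045 and 0.0535 m and horizontal distance between pin_seat and lug_hole below 0.006 m and horizontal distance between pin_seat and fork_hole below 0.006 m and angle between pin's own z axis and vertical below 0.12 rad and angle between gauge's own z axis and vertical below 0.06 rad and height (world z) of gauge below 0.004 m), for 0.2 s.
2. with the pin home, the pointer is held level with the index, within 3 mm, for 1.5 s (all of step 1 and x of pointer in the frame of index_mark between -0.003 and 0.003 m), for 1.5 s.
At the end, for the whole second after the job is handed in: The gauge lies flat on the bench (within 4 mm) with its fork over the lug, the pin is through fork and lug with its flange within 3.5 mm of home, upright within 0.12 rad and within 6 mm of both holes' axes, the pull rod is back home within 3 mm, and all is at rest (all of step 1 and value of joint pull below 0.003 m and linear speed of each of gauge, pin below 0.02 m/s); the robot touches nothing.
It fails at once if the pull rod snaps back (faster than 0.3 m/s) (velocity of joint pull below -0.3 m/s).
It fails at once if the pointer is pulled more than 7 mm past the index (x of pointer in the frame of index_mark above 0.007 m).
It fails at once if a bystander (jar, dish or tube rack) is moved more than 30 mm (distance of any of jar, dish, tube_rack from where it was at the start of the episode above 0.03 m).
It also fails if it takes over 69 s, if anything falls off the work surface, if the arm or the gripper's body presses on something with over 40 N, if the wrist force passes 120 N, or if a joint passes its speed limit or range.

### The arm

A 6-joint arm with a two-finger parallel gripper is mounted at the origin on the work surface. World frame = base frame: x ahead of the robot, y to its left, z up, the work surface at z = 0. Lengths are in mm, angles in rad, forces in N, time in s.
With the tool pointing down it reaches from about 300 to 875 mm from the base axis. Payload 6.4 kg.
Tool frame: the origin (TCP) lies between the finger pads; the fingertips stand 19 mm ahead of it and the grasp point (between the pads) is the TCP; z points along the fingers, y is the line along which they close (so a half turn about z gives the same grasp; the last joint's range is limited). The gripper opens to 85 mm and grips with 20 to 120 N. Pads are 22 mm wide; open, the fingers measure 114 mm over their backs; the gripper's body (76 mm by 85 mm) begins 54 mm behind the grasp point. The pads swing forward as they close: fully open they stand 13 mm farther back than shut.
Start: joints at [0.981, 0.181, 1.607, -0, 1.354, -0.206], TCP at [215.297, 533.187, 250.288] pointing down, gripper open.
Joint ranges: [-2.99, 2.99], [-0.89, 2.07], [0.3, 2.58], [-1.14, 4.28], [0, 2.63], [-3.12, 3.12]. Speed limits (rad/s): [2.57, 2.57, 3.01, 3.14, 3.14, 3.14].

### API

Orientations are given as a unit quaternion [x, y, z, w].
In Python, from station import * gives the robot as it stands.
- The arm moves only by the tool arm_command, never from a script. Its argument "steps" is a list of rows, each a list of 7 numbers: the shift along the tool's x, y, z in mm, then the turn, a rotation vector about the tool's x, y, z in degrees, then the opening, from 0 (shut) to 1 (fully open). A call has 1 to 12 rows; each row shifts and turns the commanded pose from where the row before left it, along the tool's axes as they then stand; what a row does not reach is not made up. A row lasts 1/12 s, in which the tool goes at most 41.7 mm and 7.16 degrees, less where a joint would pass 70% of its speed; a pose out of reach is approached as far as the arm can. A call is refused whole if a number of a shift passes 41.7 or a number of a turn 7.16, either way. A call with a gripper value outside its range is refused whole. The fingers move at their own pace and stop on an object; the grip force is fixed at half the most. Time passes only in rows, so rows that do not move let the fingers close. It gives the time, the measured TCP pose, the force, the opening and the grip force at its end, in the units of the state.
- get_obs(): the state, without advancing time (a new reading comes with each control period).
- camera(name): name is "scene" or "top" or "wrist"; returns a dict with "color" (420x560x3 uint8, red, green, blue), "z_map" (420x560 float32, mm along the optical axis (not along the pixel's ray), 0 where there is no reading), "fx", "fy", "cx", "cy" (pixels), "k1" (the pictures are not rectified: a ray, as slopes to the right and down, at radius r is drawn at 1 + k1 r^2 times it, then the intrinsics apply), "world_to_cam" (4x4, takes a point from world to camera coordinates); the wrist camera has in their place "hand_eye" (4x4, takes a point from camera to tool coordinates, whose origin is the TCP and whose axes are the flange's). Camera axes: x right, y up, looking along -z (the intrinsics and any distortion apply to the point x, -y, -z); pixel columns grow to the right and rows downward; lengths in mm; the calibration is good to about 2 mm. A picture is of the moment at which its call begins: read the wrist's pose just before it.
- close_job(): hands the job in; it is judged then, once.
Trained networks look in the newest picture that a camera, given by its name, has taken for a name from the list of things; names that differ only in an ending like _2 or _b are one class to them, and where a whole thing is asked for, a point or a joint stands for the part that bears it (a point fixed in the world has none). Each returns a list of dicts, best first, with "conf" (0 to 1); they miss things now and then, are a little off and sometimes report something else, mostly with a low value. They report only what shows in the picture. A call takes as long as a camera call. They do not tell look-alikes from the thing itself.
- cut_out(camera, target): "mask" (420x560 bool, what is visible of it) and "extent" ([left, top, right, bottom] in pixels, round what is visible of it).
- place_of(camera, target): "location" ([row, column] in pixels: a listed point, or the origin of a listed thing).
The state is a dict: "t": time; "q": joint angles; "joint_velocities": joint speeds; "joint_torque": joint torques, N m; "tcp_pos": TCP position; "tool_rot": TCP orientation; "wrist_force": force on the tool from outside, world axes, zero at the start; "torque": the same for the moment, N m; "grip_width": finger opening in mm; "grasp_force": force on a finger pad.
Only numpy, scipy, OpenCV 4.12 (cv2) and the standard library are available. Lean on these libraries where they do the work, as an engineer would, in place of code of your own. Each camera call takes 0.05 s, during which the arm holds its last target. There are 200 camera calls.

## Working session

There is one attempt and no reset: what is moved stays moved. The work goes in short steps, Python scripts to look and compute and a tool call to move; the robot and the scene stay as the last step left them, time stands still between calls to the robot, and variables do not carry over. Pictures are saved under pics/ and viewed, at most 10 in all, crops included, and the job is handed in when it is done.

Besides the shell and the picture viewer there is one more tool, called after "Emit:" as a command line: name --pt "numbers of a row" for each row, then --argument value for the rest. arm_command: Moves the arm, as the interface text tells. Its arguments: {"type":"object","properties":{"steps":{"type":"array"}},"required":["steps"]}

```bash
ls; mkdir -p pics
cat > h.py <<'E'
from station import *
import numpy as np, cv2
from scipy.spatial.transform import Rotation as R
def tcp():
    o=get_obs(); T=np.eye(4); T[:3,:3]=R.from_quat(o["tool_rot"]).as_matrix(); T[:3,3]=o["tcp_pos"]; return T
def shot(n):
    T=tcp(); c=camera(n)
    c["c2w"]=T@c["hand_eye"] if n=="wrist" else np.linalg.inv(c["world_to_cam"]); return c
def rays(c,rc):
    rc=np.atleast_2d(np.array(rc,float)); d=np.c_[(rc[:,1]-c["cx"])/c["fx"],(rc[:,0]-c["cy"])/c["fy"]]
    u=d.copy()
    for _ in range(20): u=d/(1+c["k1"]*(u**2).sum(1,keepdims=True))
    return np.c_[u[:,0],-u[:,1],-np.ones(len(u))]
def onplane(c,rc,z):
    v=rays(c,rc)@c["c2w"][:3,:3].T; o=c["c2w"][:3,3]; return o+v*((z-o[2])/v[:,2])[:,None]
def cloud(c,mask):
    rc=np.argwhere(mask&(c["z_map"]>0)); z=c["z_map"][rc[:,0],rc[:,1]]
    return (rays(c,rc)*z[:,None])@c["c2w"][:3,:3].T+c["c2w"][:3,3], rc
def proj(c,P):
    P=np.atleast_2d(P); q=np.c_[P,np.ones(len(P))]@np.linalg.inv(c["c2w"]).T
    u=np.c_[q[:,0],-q[:,1]]/-q[:,2:3]; u=u*(1+c["k1"]*(u**2).sum(1,keepdims=True))
    return np.c_[u[:,1]*c["fy"]+c["cy"],u[:,0]*c["fx"]+c["cx"]]
def save(c,n): cv2.imwrite("pics/"+n,c["color"][:,:,::-1])
E
python3 - <<'E'
from h import *
np.set_printoptions(precision=1,suppress=True)
H=dict(lug_hole=41,fork_hole=50,grip=28,pointer=49,index_mark=49,pin=6,pin_seat=50,stand=0,gauge=0,anchor=0,jar=0,dish=0,tube_rack=0)
for n in ("top","scene"):
    c=shot(n); save(c,n+".png"); print(n,c["c2w"][:3,3])
    for k,z in H.items():
        for d in place_of(n,k)[:5]:
            print(k,round(d["conf"],2),np.array(d["location"]),onplane(c,d["location"],z)[0])
E
```

```text
pics
top [ 385.3  -53.1 1235.2]
lug_hole 0.95 [179.6 205.6] [610.1 188.6  41. ]
lug_hole 0.83 [302.5 180. ] [259.2 246.7  41. ]
fork_hole 0.95 [180.4 324.7] [ 612.7 -153.6   50. ]
grip 0.53 [194.5 377.7] [ 578.9 -309.8   28. ]
pointer 0.35 [239.6 318.6] [ 444.  -138.2   49. ]
index_mark 0.38 [240.8 316.4] [ 440.5 -132.1   49. ]
pin 0.53 [182.7 208.9] [607.5 185.4   6. ]
pin 0.42 [242.7 318.8] [ 437.2 -142.     6. ]
pin_seat 0.45 [239.4 315.5] [ 444.4 -129.5   50. ]
stand 0.66 [240.7 317.9] [ 443.2 -139.7    0. ]
gauge 0.67 [187.1 346.8] [ 603.6 -223.6    0. ]
anchor 0.85 [181.2 208.6] [613.1 187.6   0. ]
anchor 0.55 [300.7 178.7] [260. 261.   0.]
jar 0.56 [251.9 175.6] [401.  276.3   0. ]
jar 0.17 [240.2 321.8] [ 444.9 -151.1    0. ]
dish 0.66 [267.4 242.7] [361.1  77.3   0. ]
tube_rack 0.91 [125.3 285.6] [789.6 -38.1   0. ]
scene [ 919.8 -754.6  619.4]
lug_hole 0.91 [190.9 357.8] [610.4 188.5  41. ]
lug_hole 0.88 [157.1 252.2] [277.  235.5  41. ]
lug_hole 0.73 [266.  289.3] [ 592.3 -142.3   41. ]
fork_hole 0.73 [267.3 292.3] [ 604.3 -152.7   50. ]
grip 0.94 [326.4 240.9] [ 584.9 -307.7   28. ]
index_mark 0.61 [291.2 272.8] [ 602.8 -226.5   49. ]
pin_seat 0.48 [240.6 224.9] [ 439.6 -139.4   50. ]
stand 0.76 [260.  228.1] [ 443.  -140.1    0. ]
gauge 0.85 [307.9 271.5] [ 595.4 -221.7    0. ]
anchor 0.93 [203.2 359.1] [612.9 199.1   0. ]
anchor 0.7 [165.9 249.9] [255.6 253.1   0. ]
jar 0.85 [174.4 295. ] [398.1 264.4   0. ]
dish 0.95 [201.7 248.1] [356.3  80.8   0. ]
tube_rack 0.64 [281.  403.3] [792.7 -37.7   0. ]
```

View pics/top.png

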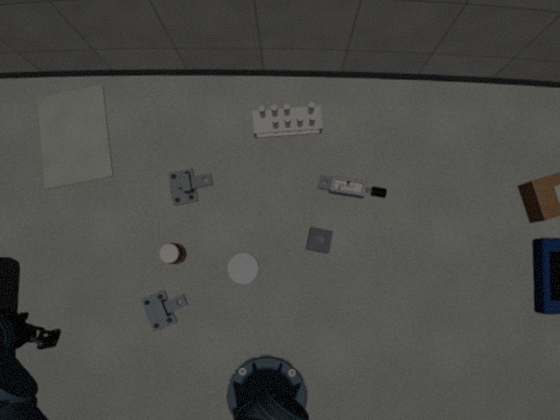

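View pics/scene.png

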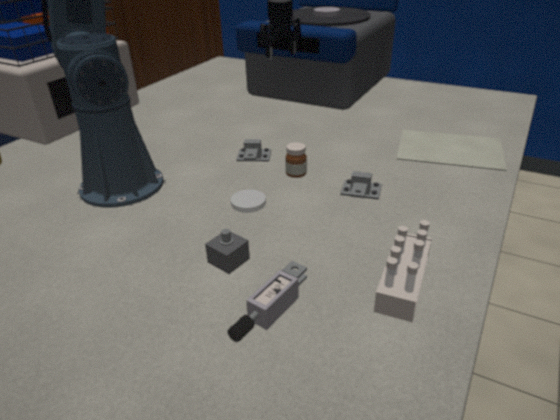

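```bash
cat >> h.py <<'E'
def goto(p,yaw_y,T=None):
    "print tool-frame shift (mm), rotation vector(deg) to reach world p with tool y at yaw_y deg (mod 180), pointing down"
    T=tcp() if T is None else T
    best=None
    for a in (yaw_y,yaw_y+180):
        a=np.radians(a); y=np.array([np.cos(a),np.sin(a),0]); z=np.array([0,0,-1.]); x=np.cross(y,z)
        r=R.from_matrix(T[:3,:3].T@np.c_[x,y,z]).as_rotvec(degrees=True)
        if best is None or np.linalg.norm(r)<np.linalg.norm(best): best=r
    s=T[:3,:3].T@(np.array(p,float)-T[:3,3])
    print("shift",s.round(1),"rot",best.round(2))
E
python3 - <<'E'
from h import *
np.set_printoptions(precision=2,suppress=True)
o=get_obs(); T=tcp(); print(o["t"],o["grip_width"],o["wrist_force"],T)
c=shot("wrist"); print(c["hand_eye"],c["fx"],c["cx"],c["cy"],c["k1"])
c=shot("top")
for k,zr in (("anchor",(36,46)),("gauge",(45,56))):
    for d in cut_out("top",k):
        P,rc=cloud(c,d["mask"]); P=P[(P[:,2]>zr[0])&(P[:,2]<zr[1])]
        if len(P)<10: continue
        m=P.mean(0); w,v=np.linalg.eigh(np.cov((P-m)[:,:2].T)); print(k,d["conf"],len(P),m,v[:,1],np.degrees(np.arctan2(v[1,1],v[0,1])),np.sqrt(w))
goto([600,120,250],-11.6)
E
```

```text
1.4 85.50808973839983 [-0.32  1.62 -0.15] [[ -0.93   0.37  -0.   215.32]
 [  0.37   0.93  -0.   533.18]
 [  0.    -0.    -1.   250.27]
 [  0.     0.     0.     1.  ]]
[[  -0.      0.96    0.29   72.33]
 [   1.      0.     -0.     -0.69]
 [  -0.      0.29   -0.96 -124.65]
 [   0.      0.      0.      1.  ]] 318.741160326764 273.64455383961314 210.83952654189451 -0.053629675537082526
anchor 0.74 251 [255.2  265.44  41.64] [-0.38  0.92] 112.37804231806606 [ 9.92 24.05]
anchor 0.61 249 [605.   207.67  41.65] [-0.22  0.98] 102.71946483876921 [10.66 24.75]
gauge 0.65 509 [ 600.99 -205.14   49.89] [0.14 0.99] 81.96259228788975 [13.55 42.31]
shift [-511.4 -239.1    0.3] rot [ 0.   -0.   79.61]
```

Emit:
arm_command --pt "0 0 0 0 0 6.9 1" --pt "0 0 0 0 0 6.9 1" --pt "0 0 0 0 0 6.9 1" --pt "0 0 0 0 0 6.9 1" --pt "0 0 0 0 0 6.9 1" --pt "0 0 0 0 0 6.9 1" --pt "0 0 0 0 0 6.9 1" --pt "0 0 0 0 0 6.9 1" --pt "0 0 0 0 0 6.9 1" --pt "0 0 0 0 0 6.9 1" --pt "0 0 0 0 0 6.9 1"

```text
t: 2.52
tcp_pos: [215.3, 533.2, 250.3]
tool_rot: [0.756, 0.655, -0.0, 0.0]
wrist_force: [0.6, 0.5, -0.7]
grip_width: 85.2
grasp_force: 0.0
```

Emit:
arm_command --pt "-25 37 0 0 0 0 1" --pt "-25 37 0 0 0 0 1" --pt "-25 37 0 0 0 0 1" --pt "-25 37 0 0 0 0 1" --pt "-25 37 0 0 0 0 1" --pt "-25 37 0 0 0 0 1" --pt "-25 37 0 0 0 0 1" --pt "-25 37 0 0 0 0 1" --pt "-25 37 0 0 0 0 1" --pt "-25 37 0 0 0 0 1" --pt "-25 37 0 0 0 0 1" --pt "-10 0 0 0 0 0 1"

```text
t: 3.52
tcp_pos: [559.7, 212.4, 250.2]
tool_rot: [0.756, 0.655, 0.001, 0.001]
wrist_force: [-0.5, -0.1, 0.3]
grip_width: 85.3
grasp_force: 0.0
```

```bash
cat >> h.py <<'E'
def lug(c,conf=0.3):
    out=[]
    for d in place_of("wrist","lug_hole"): out.append((d["conf"],onplane(c,d["location"],41)[0]))
    return out
E
python3 - <<'E'
from h import *
np.set_printoptions(precision=2,suppress=True)
c=shot("wrist"); save(c,"w1.png"); print(tcp()[:3,3])
print(lug(c))
P,rc=cloud(c,np.ones((420,560),bool))
for lo,hi in ((38,44),(57,63)):
    Q=P[(P[:,2]>lo)&(P[:,2]<hi)&(np.abs(P[:,0]-608)<60)&(np.abs(P[:,1]-200)<70)]
    r=cv2.minAreaRect(Q[:,:2].astype(np.float32)); m=Q.mean(0); w,v=np.linalg.eigh(np.cov((Q-m)[:,:2].T))
    print(len(Q),r,m,np.degrees(np.arctan2(v[1,1],v[0,1])))
E
```

```text
[557.12 212.63 249.85]
[(0.96, array([260.15, 247.88,  41.  ])), (0.88, array([609.48, 186.89,  41.  ]))]
1686 ((603.5620727539062, 221.4750518798828), (47.1029167175293, 100.56232452392578), 12.744894027709961) [606.75 208.49  41.6 ] 102.53093720336481
1316 ((599.1273803710938, 243.74671936035156), (50.037879943847656, 26.100194931030273), 11.56447696685791) [598.97 244.02  60.84] -168.49719286964654
```

View pics/w1.png

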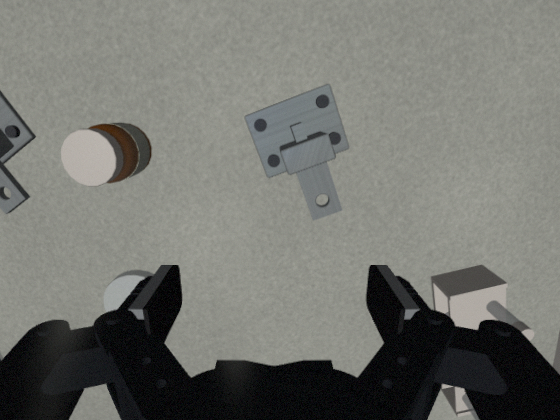

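Emit:
arm_command --pt "-34 8.7 0 0 0 0 1" --pt "-34 8.7 0 0 0 0 1" --pt "-34 8.7 0 0 0 0 1" --pt "-34 8.7 0 0 0 0 1" --pt "-34 8.7 0 0 0 0 1" --pt "-34 8.7 0 0 0 0 1" --pt "-34 8.7 0 0 0 0 1" --pt "-34 8.7 0 0 0 0 1" --pt "-34 8.7 0 0 0 0 1" --pt "-34 8.7 0 0 0 0 1" --pt "-34 8.7 0 0 0 0 1" --pt "0 0 0 0 0 0 1"

```text
t: 4.62
tcp_pos: [598.5, -170.7, 250.4]
tool_rot: [0.755, 0.656, -0.0, 0.001]
wrist_force: [-0.5, 0.1, -0.7]
grip_width: 85.6
grasp_force: 0.0
```

Run:
```python
from h import *
np.set_printoptions(precision=2,suppress=True)
c=shot("wrist"); save(c,"w2.png"); print(tcp())
for k,z in dict(fork_hole=50,grip=28,pointer=49,index_mark=49,gauge=0).items():
    for d in place_of("wrist",k)[:2]: print(k,d["conf"],d["location"],onplane(c,d["location"],z)[0])
P,rc=cloud(c,np.ones((420,560),bool))
Q=P[(P[:,2]>45)&(P[:,2]<53)&(np.abs(P[:,0]-603)<60)&(P[:,1]<-120)&(P[:,1]>-300)]
r=cv2.minAreaRect(Q[:,:2].astype(np.float32)); print(len(Q),r,Q.mean(0))
```

```text
[[   0.14    0.99    0.    598.3 ]
 [   0.99   -0.14   -0.   -167.82]
 [   0.      0.     -1.    250.24]
 [   0.      0.      0.      1.  ]]
fork_hole 0.76 [170.6, 281.5] [ 609.37 -154.21   50.  ]
fork_hole 0.33 [209.9, 279.5] [ 601.62 -195.62   50.  ]
grip 0.78 [297.9, 281.6] [ 588.24 -315.66   28.  ]
pointer 0.64 [210.8, 282.8] [ 604.95 -197.41   49.  ]
pointer 0.58 [229.0, 278.1] [ 597.15 -217.15   49.  ]
index_mark 0.48 [233.0, 281.4] [ 600.08 -222.25   49.  ]
gauge 0.7 [217.1, 279.7] [ 599.47 -219.72    0.  ]
3040 ((602.0877685546875, -203.145751953125), (135.26004028320312, 44.154579162597656), 82.0058364868164) [ 603.36 -195.86   50.38]
```

View pics/w2.png

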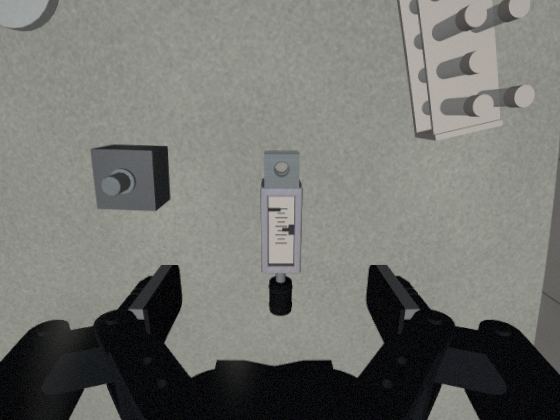

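Emit:
arm_command --pt "-13 2.2 0 0 0 0 1" --pt "-13 2.2 0 0 0 0 1" --pt "-13 2.2 0 0 0 0 1" --pt "-13 2.2 20 0 0 0 1" --pt "0 0 35 0 0 0 1" --pt "0 0 35 0 0 0 1" --pt "0 0 35 0 0 0 1" --pt "0 0 35 0 0 0 1" --pt "0 0 30 0 0 0 1" --pt "0 0 20 0 0 0 1" --pt "0 0 10 0 0 0 1" --pt "0 0 0 0 0 0 1"

```text
t: 5.92
tcp_pos: [598.0, -219.5, 27.3]
tool_rot: [0.754, 0.656, -0.001, -0.002]
wrist_force: [-1.4, 0.4, 0.5]
grip_width: 85.3
grasp_force: 0.0
```

Emit:
arm_command --pt "0 0 0 0 0 0 0.3" --pt "0 0 0 0 0 0 0.3" --pt "0 0 0 0 0 0 0.3" --pt "0 0 0 0 0 0 0.3" --pt "0 0 0 0 0 0 0.3" --pt "0 0 0 0 0 0 0.3"

```text
t: 6.42
tcp_pos: [601.2, -220.2, 32.6]
tool_rot: [0.754, 0.657, 0.0, 0.002]
wrist_force: [-0.7, -0.1, 6.7]
grip_width: 43.6
grasp_force: 63.2
```

Run:
```python
from h import *
np.set_printoptions(precision=2,suppress=True)
c=shot("wrist"); o=get_obs(); print(o["tcp_pos"],o["wrist_force"],o["grip_width"],o["grasp_force"])
# index - pointer from close view
for k in("pointer","index_mark","fork_hole"):
    for d in place_of("wrist",k)[:2]: print(k,d["conf"],d["location"],onplane(c,d["location"],50 if k=="fork_hole" else 49)[0])
P,rc=cloud(c,np.ones((420,560),bool))
Q=P[(P[:,2]>44)&(P[:,2]<56)&(np.abs(P[:,0]-603)<40)&(P[:,1]<-120)&(P[:,1]>-300)]
r=cv2.minAreaRect(Q[:,:2].astype(np.float32)); print(len(Q),r,Q.mean(0))
```

```text
[ 601.28 -220.18   32.6 ] [-0.02  0.38  5.34] 43.0377376064987 63.15626263618469
pointer 0.71 [254.2, 276.3] [ 605.7  -197.43   49.  ]
index_mark 0.94 [310.3, 273.4] [ 601.32 -221.13   49.  ]
fork_hole 0.87 [132.9, 275.5] [ 611.34 -154.08   50.  ]
27637 ((609.8145751953125, -194.28228759765625), (116.94300842285156, 68.59160614013672), 69.46483612060547) [ 606.53 -185.27   49.67]
```

Emit:
arm_command --pt "0 0 -10 0 0 0 0.3" --pt "0 0 -10 0 0 0 0.3" --pt "0 0 0 0 0 -6.6 0.3" --pt "0 0 0 0 0 -6.6 0.3" --pt "0 0 0 0 0 -6.6 0.3" --pt "27.8 9.1 0 0 0 0 0.3" --pt "27.8 9.1 0 0 0 0 0.3" --pt "27.8 9.1 0 0 0 0 0.3" --pt "27.8 9.1 0 0 0 0 0.3" --pt "27.8 9.1 0 0 0 0 0.3" --pt "27.8 9.1 0 0 0 0 0.3" --pt "27.8 9.1 0 0 0 0 0.3"

```text
t: 7.62
tcp_pos: [621.9, -14.2, 51.0]
tool_rot: [0.63, 0.777, 0.0, -0.0]
wrist_force: [0.2, -0.2, -4.3]
grip_width: 42.9
grasp_force: 61.9
```

Emit:
arm_command --pt "27.8 9.1 0 0 0 0 0.3" --pt "27.8 9.1 0 0 0 0 0.3" --pt "22 9.1 0 0 0 0 0.3" --pt "0 0 0 0 0 0 0.3" --pt "0 0 0 0 0 0 0.3"

```text
t: 8.03
tcp_pos: [632.6, 67.5, 50.8]
tool_rot: [0.629, 0.778, 0.0, 0.0]
wrist_force: [0.4, -0.8, -4.2]
grip_width: 43.7
grasp_force: 62.2
```

```bash
cat > rel.py <<'E'
from h import *
import sys
np.set_printoptions(precision=2,suppress=True)
dz=float(sys.argv[1]); c=shot("wrist"); T=tcp(); save(c,sys.argv[2])
print(T[:3,3],np.degrees(np.arctan2(T[1,0],T[0,0])),get_obs()["wrist_force"], "tilt",T[:3,2])
p={}
for k,z in dict(lug_hole=41,fork_hole=50+dz,pointer=49+dz,index_mark=49+dz).items():
    for d in place_of("wrist",k)[:3]:
        w=onplane(c,d["location"],z)[0]; print(k,round(d["conf"],2),np.round(d["location"]),w,"tool",(T[:3,:3].T@(w-T[:3,3])))
P,rc=cloud(c,np.ones((420,560),bool))
t=(P-T[:3,3])@T[:3,:3]   # tool frame
def fit(s,n):
    Q=P[s]; q=t[s]
    if len(Q)<30: print(n,len(Q)); return
    r=cv2.minAreaRect(q[:,:2].astype(np.float32)); w,v=np.linalg.eigh(np.cov((q-q.mean(0))[:,:2].T))
    print(n,len(Q),"z",np.median(Q[:,2]),"rect tool",r,"pca",np.degrees(np.arctan2(v[1,1],v[0,1])),"mean",q.mean(0)[:2])
fit((t[:,0]>52)&(t[:,0]<90)&(abs(t[:,1])<25)&(P[:,2]>44+dz)&(P[:,2]<56+dz),"fork")
fit((np.abs(P[:,2]-41)<4)&(np.hypot(P[:,0]-605,P[:,1]-207)<45)&(t[:,0]>87),"lug")
fit((np.abs(P[:,2]-60)<4)&(np.hypot(P[:,0]-600,P[:,1]-244)<45),"upright")
E
python3 rel.py 20 w3.png
```

```text
[632.58  66.26  50.64] 101.99639244896497 [ 0.91 -1.39 -4.15] tilt [-0. -0. -1.]
fork_hole 0.92 [136. 276.] [619.62 132.14  70.  ] tool [ 67.13   1.01 -19.37]
pointer 0.57 [255. 272.] [627.06  90.26  69.  ] tool [ 24.62  -0.42 -18.36]
index_mark 0.73 [307. 275.] [632.87  69.28  69.  ] tool [  2.88   0.91 -18.36]
fork 10041 z 69.32126298633082 rect tool ((68.51052856445312, 0.3917217254638672), (36.61119842529297, 33.00450134277344), 89.97696685791016) pca 88.16942325374089 mean [69.08  0.47]
lug 2543 z 41.98747181744483 rect tool ((111.2440185546875, 4.586630821228027), (34.173789978027344, 9.4911527633667), 89.83853912353516) pca 89.70268701099656 mean [110.83   4.53]
upright 0
```

View pics/w3.png

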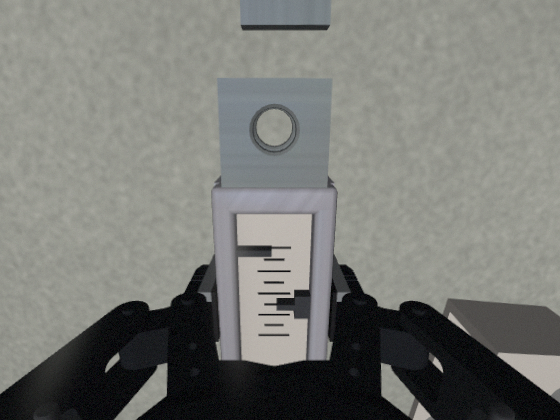

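Emit:
arm_command --pt "0 2.1 6 0 0 0 0.3" --pt "0 2.1 6 0 0 0 0.3" --pt "0 0 5.5 0 0 0 0.3" --pt "0 0 0 0 0 0 0.3" --pt "0 0 0 0 0 0 0.3" --pt "0 0 0 0 0 0 0.3"

```text
t: 8.78
tcp_pos: [637.0, 66.4, 32.5]
tool_rot: [0.63, 0.777, -0.0, 0.0]
wrist_force: [0.4, -0.9, -2.1]
grip_width: 43.2
grasp_force: 62.7
```

```bash
python3 rel.py 1 w4.png
```

```text
[636.95  66.45  32.51] 101.90336152467816 [ 0.62 -1.48 -2.98] tilt [ 0. -0. -1.]
fork_hole 0.65 [132. 274.] [623.49 132.17  51.  ] tool [ 67.08   0.38 -18.49]
pointer 0.73 [254. 275.] [632.81  89.6   50.  ] tool [ 23.5    0.72 -17.49]
fork 9648 z 51.01422404578619 rect tool ((67.82447052001953, 0.23001861572265625), (31.68437957763672, 36.5041389465332), 0.06893684715032578) pca 88.6020257794387 mean [68.47  0.27]
lug 727 z 40.774729209852765 rect tool ((107.96595764160156, 0.1288928985595703), (34.24497985839844, 1.6358006000518799), 89.77460479736328) pca 89.87098258127361 mean [107.91  -0.07]
upright 0
```

Emit:
arm_command --pt "8 0 0 0 0 0 0.3" --pt "8 0 0 0 0 0 0.3" --pt "8 -0.1 0 0 0 0 0.3" --pt "8 -0.1 0 0 0 0 0.3" --pt "8 0 0 0 0 0 0.3" --pt "8 0 0 0 0 0 0.3" --pt "3 0 0 0 0 0 0.3" --pt "0 0 0 0 0 0 0.3" --pt "0 0 0 0 0 0 0.3"

```text
t: 9.78
tcp_pos: [626.1, 116.8, 32.8]
tool_rot: [0.63, 0.777, -0.0, 0.0]
wrist_force: [-0.3, 0.1, -4.7]
grip_width: 43.4
grasp_force: 62.5
```

```bash
python3 rel.py 0.5 w5.png; python3 -c "
import cv2;i=cv2.imread('pics/w5.png');cv2.imwrite('pics/w5c.png',cv2.resize(i[0:340,180:380],None,fx=1.7,fy=1.7))"
```

```text
[626.25 116.45  32.82] 101.91938138688498 [ 0.14  1.1  -3.87] tilt [ 0. -0. -1.]
pointer 0.77 [254. 276.] [622.22 139.85  49.5 ] tool [ 23.73   0.89 -16.68]
index_mark 0.64 [307. 276.] [626.8  117.44  49.5 ] tool [  0.85   0.75 -16.68]
fork 9806 z 51.369487201684976 rect tool ((68.07676696777344, 0.07234382629394531), (36.48663330078125, 32.1486930847168), 89.98580169677734) pca 88.47546971181131 mean [68.69  0.14]
lug 7385 z 42.048595588814436 rect tool ((98.10933685302734, -0.051540374755859375), (34.477752685546875, 22.4851131439209), 89.53480529785156) pca 90.17681804267022 mean [98.26 -0.05]
upright 0
```

View pics/w5c.png

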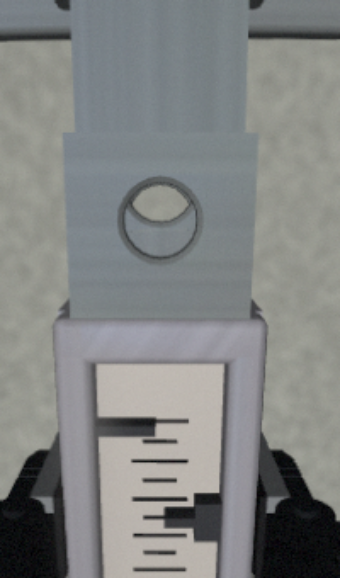

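Emit:
arm_command --pt "1 0 0 0 0 0 0.3" --pt "1 0 0 0 0 0 0.3" --pt "1 0 0 0 0 0 0.3" --pt "0.5 0 0 0 0 0 0.3" --pt "0 0 0 0 0 0 0.3" --pt "0 0 0 0 0 0 0.3"

```text
t: 10.53
tcp_pos: [625.4, 120.0, 32.8]
tool_rot: [0.63, 0.777, 0.0, 0.0]
wrist_force: [-0.6, 0.6, -4.0]
grip_width: 43.0
grasp_force: 62.5
```

Emit:
arm_command --pt "0.5 0 0 0 0 0 0.3" --pt "0.5 0 0 0 0 0 0.3" --pt "0.5 0 0 0 0 0 0.3" --pt "0 0 0 0 0 0 0.3" --pt "0 0 0 0 0 0 0.3"

```text
t: 10.95
tcp_pos: [625.1, 121.4, 32.7]
tool_rot: [0.63, 0.777, -0.0, -0.0]
wrist_force: [-0.1, -0.1, -4.3]
grip_width: 43.3
grasp_force: 62.5
```

```bash
python3 rel.py 0.5 w6.png; python3 -c "
import cv2;i=cv2.imread('pics/w6.png');cv2.imwrite('pics/w6c.png',cv2.resize(i[60:200,210:340],None,fx=4,fy=4))"
```

```text
[625.12 121.43  32.79] 101.91302005034379 [-0.24 -0.71 -4.64] tilt [ 0. -0. -1.]
pointer 0.61 [257. 277.] [621.86 143.47  49.5 ] tool [ 22.23   1.36 -16.71]
index_mark 0.71 [307. 272.] [624.61 121.87  49.5 ] tool [  0.53  -0.41 -16.71]
index_mark 0.34 [256. 270.] [619.32 143.18  49.5 ] tool [ 22.47  -1.19 -16.71]
fork 9685 z 51.370206696684704 rect tool ((67.87833404541016, 0.16892242431640625), (31.801151275634766, 36.65971755981445), 0.08357971906661987) pca 88.47920755711877 mean [68.52  0.18]
lug 7294 z 42.03469830349476 rect tool ((97.98780822753906, -0.017217636108398438), (34.501976013183594, 22.052133560180664), 89.84172058105469) pca 90.23145594773102 mean [98.08 -0.05]
upright 0
```

View pics/w6c.png

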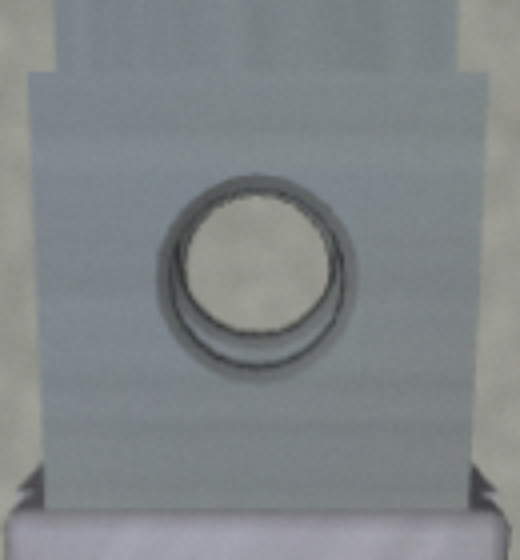

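Emit:
arm_command --pt "0.5 0 0 0 0 0 0.3" --pt "0.5 0 0 0 0 0 0.3" --pt "0 0 0 0 0 0 0.3" --pt "0 0 0 0 0 0 0.3"

```text
t: 11.53
tcp_pos: [624.9, 122.4, 32.8]
tool_rot: [0.63, 0.777, -0.0, 0.0]
wrist_force: [-0.1, 0.4, -3.6]
grip_width: 43.2
grasp_force: 62.5
```

Emit:
arm_command --pt "0.5 0 0 0 0 0 0.3" --pt "0.3 0 0 0 0 0 0.3" --pt "0 0 0 0 0 0 0.3" --pt "0 0 0 0 0 0 0.3"

```text
t: 11.87
tcp_pos: [624.7, 123.2, 32.8]
tool_rot: [0.63, 0.777, -0.0, -0.0]
wrist_force: [-0.2, -0.5, -4.1]
grip_width: 43.3
grasp_force: 62.5
```

Emit:
arm_command --pt "0.4 0 0 0 0 0 0.3" --pt "0.4 0 0 0 0 0 0.3" --pt "0 0 0 0 0 0 0.3" --pt "0 0 0 0 0 0 0.3"

```text
t: 12.2
tcp_pos: [624.6, 124.0, 32.8]
tool_rot: [0.63, 0.777, 0.0, 0.0]
wrist_force: [0.3, 0.3, -3.7]
grip_width: 43.3
grasp_force: 62.5
```

Emit:
arm_command --pt "0.4 0 0 0 0 0 0.3" --pt "0.4 0 0 0 0 0 0.3" --pt "0 0 0 0 0 0 0.3" --pt "0 0 0 0 0 0 0.3"

```text
t: 12.53
tcp_pos: [624.6, 124.1, 32.8]
tool_rot: [0.63, 0.777, -0.0, 0.0]
wrist_force: [-0.4, -4.9, -3.5]
grip_width: 43.3
grasp_force: 62.3
```

```bash
cat > hole.py <<'E'
from h import *
import sys
np.set_printoptions(precision=2,suppress=True)
c=shot("wrist"); T=tcp(); print(T[:3,3],get_obs()["wrist_force"])
g=cv2.cvtColor(c["color"],cv2.COLOR_RGB2GRAY); save(c,sys.argv[1])
i=cv2.resize(c["color"][60:200,210:340,::-1],None,fx=4,fy=4,interpolation=cv2.INTER_CUBIC)
cv2.imwrite("pics/c"+sys.argv[1],i)
# bright (bench seen through) blob and gray crescent profile along the column of the hole
print(g[70:185,274])
E
python3 hole.py w7.png
```

```text
[624.59 124.14  32.84] [ 0.2  -5.28 -4.25]
[128 127 127 126 126 127 128 128 129 136 136 130 133 131 132 129 130 130
 129 130 132 128 129 132 131 134 132 136 136 136 135 134 133 122  96  97
  95  92  89  87  92 130 153 153 153 156 155 152 152 150 148 148 146 144
 147 149 150 150 151 153 153 150 150 150 149 152 153 152 155 155 156 153
 155 154 153 130  91  96 109 104  80  54  78 105 111 111 123 124 127 128
 129 129 130 133 127 127 124 124 125 128 130 128 129 128 127 128 128 129
 125 125 127 126 130 128 131]
```

View pics/cw7.png

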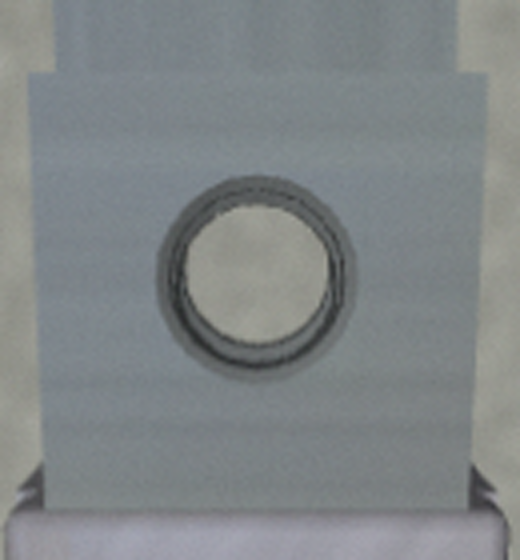

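Emit:
arm_command --pt "-0.8 0 0 0 0 0 0.3" --pt "-0.9 0 0 0 0 0 0.3" --pt "0 0 0 0 0 0 0.3" --pt "0 0 0 0 0 0 0.3"

```text
t: 12.92
tcp_pos: [624.7, 123.5, 32.7]
tool_rot: [0.63, 0.777, 0.0, -0.0]
wrist_force: [0.1, -0.0, -4.3]
grip_width: 43.5
grasp_force: 62.3
```

Emit:
arm_command --pt "0 0 0.4 0 0 0 0.3" --pt "0 0 0.4 0 0 0 0.3" --pt "0 0 0.4 0 0 0 0.3" --pt "0 0 0 0 0 0 0.3" --pt "0 0 0 0 0 0 0.3"

```text
t: 13.33
tcp_pos: [624.8, 123.5, 32.5]
tool_rot: [0.63, 0.777, 0.0, -0.0]
wrist_force: [-3.6, 1.7, 4.7]
grip_width: 43.5
grasp_force: 63.6
```

Emit:
arm_command --pt "-0.2 0 -0.5 0 0 0 0.3" --pt "-0.3 0 -0.4 0 0 0 0.3" --pt "0 0 0 0 0 0 0.3" --pt "0 0 0.4 0 0 0 0.3" --pt "0 0 0.2 0 0 0 0.3" --pt "0 0 0 0 0 0 0.3"

```text
t: 13.83
tcp_pos: [625.1, 122.6, 32.5]
tool_rot: [0.63, 0.777, 0.0, 0.0]
wrist_force: [-2.9, 1.2, 4.8]
grip_width: 43.4
grasp_force: 63.6
```

Emit:
arm_command --pt "0 0 0 0 0 0 0.65" --pt "0 0 0 0 0 0 0.8" --pt "0 0 0 0 0 0 1" --pt "0 0 0 0 0 0 1" --pt "0 0 0 0 0 0 1" --pt "0 0 0 0 0 0 1"

```text
t: 14.33
tcp_pos: [624.9, 122.5, 31.8]
tool_rot: [0.63, 0.777, -0.0, 0.0]
wrist_force: [0.6, 0.3, 0.4]
grip_width: 85.6
grasp_force: 0.0
```

```bash
python3 hole.py w8.png; python3 rel.py 0 w8b.png | grep -v lug
```

```text
[624.88 122.53  31.8 ] [ 0.31 -0.07 -0.42]
[118 116 118 118 118 121 120 124 124 124 127 128 125 124 124 125 124 125
 124 122 125 120 121 125 125 126 128 130 128 132 128 123 125  96  89  89
  77  78  97 146 150 144 148 145 146 143 140 140 140 139 139 141 140 141
 141 147 146 145 144 144 144 143 138 145 144 146 145 151 148 146 144 144
 146 146 144 113  60  76  96  98  83  57  86  99 102 107 121 122 119 123
 125 122 125 123 121 120 119 119 122 121 122 124 122 121 120 122 116 121
 119 120 120 119 119 121 125]
[624.9  122.54  31.85] 101.9084345261575 [-1.08  0.34 -0.19] tilt [ 0. -0. -1.]
pointer 0.73 [257. 274.] [620.56 144.21  49.  ] tool [ 22.1    0.22 -17.15]
index_mark 0.61 [311. 275.] [625.57 121.94  49.  ] tool [ -0.73   0.53 -17.15]
fork 9872 z 51.00050125475583 rect tool ((69.23616027832031, 0.3930854797363281), (34.46119689941406, 36.530948638916016), 0.026331841945648193) pca 89.2808832345901 mean [68.58  0.39]
upright 0
```

Emit:
arm_command --pt "0 0 -20 0 0 0 1" --pt "0 0 -30 0 0 0 1" --pt "0 0 -30 0 0 0 1" --pt "23 0 -20 0 0 0 1" --pt "23 0 0 0 0 0 1" --pt "22 0 0 0 0 0 1" --pt "0 0 0 0 0 0 1" --pt "0 0 0 0 0 0 1"

```text
t: 15.3
tcp_pos: [610.4, 190.1, 132.0]
tool_rot: [0.629, 0.777, -0.0, 0.0]
wrist_force: [-0.3, 0.0, -0.6]
grip_width: 85.6
grasp_force: 0.0
```

```bash
cat > hv.py <<'E'
from h import *
np.set_printoptions(precision=2,suppress=True)
c=shot("wrist"); T=tcp(); print(T[:3,3]); save(c,"w9.png")
for k,z in dict(fork_hole=50,lug_hole=41).items():
    for d in place_of("wrist",k)[:2]:
        w=onplane(c,d["location"],z)[0]; print(k,round(d["conf"],2),d["location"],w,"tool",T[:3,:3].T@(w-T[:3,3]))
# dark/bright hole by hough
g=cv2.cvtColor(c["color"],cv2.COLOR_RGB2GRAY)
h=cv2.HoughCircles(cv2.resize(g,None,fx=3,fy=3,interpolation=cv2.INTER_CUBIC),cv2.HOUGH_GRADIENT,1,20,param1=100,param2=25,minRadius=25,maxRadius=60)
if h is not None:
    for x,y,r in h[0][:6]:
        w=onplane(c,[(y-1)/3,(x-1)/3],50)[0]; print("circ",(y/3,x/3,r/3),w,"tool",T[:3,:3].T@(w-T[:3,3]))
E
python3 hv.py
```

```text
[610.65 189.26 131.75]
fork_hole 0.7 [230.1, 275.7] [612.56 187.07  50.  ] tool [-2.51  1.44 81.75]
lug_hole 0.57 [221.2, 273.9] [610.63 190.19  41.  ] tool [ 0.95  0.2  90.75]
circ (np.float32(141.16667), np.float32(225.83333), np.float32(9.3)) [568.6  239.46  50.  ] tool [ 57.86 -30.69  81.74]
circ (np.float32(80.5), np.float32(324.5), np.float32(9.633333)) [621.09 287.87  50.  ] tool [94.32 30.7  81.71]
circ (np.float32(226.5), np.float32(274.83334), np.float32(9.166667)) [611.15 189.7   50.  ] tool [ 0.36  0.61 81.75]
circ (np.float32(80.5), np.float32(223.16667), np.float32(9.633333)) [560.79 275.04  50.  ] tool [ 94.29 -30.96  81.72]
circ (np.float32(216.5), np.float32(274.5), np.float32(8.866667)) [609.43 196.7   50.  ] tool [ 7.56  0.37 81.75]
```

Run:
```python
from h import *
g=cv2.cvtColor(cv2.imread("pics/w9.png"),cv2.COLOR_BGR2GRAY)
for r in range(206,248): print(r,' '.join('%3d'%v for v in g[r,258:293]))
```

```text
206 121 124 122 125 124 123 127 125 122 124 124 121 124 125 125 121 124 124 125 126 123 125 122 120 122 123 121 122 122 124 120 122 121 119 119
207 125 122 123 119 122 120 124 123 122 124 122 123 122 124 123 124 120 122 124 121 122 121 122 122 126 121 123 121 119 120 121 122 121 122 120
208 123 121 122 121 123 120 121 123 121 123 120 120 121 120 123 122 121 122 122 124 121 124 123 121 120 123 121 120 121 118 121 121 122 122 120
209 122 121 120 123 119 120 122 122 120 122 120 122 119 122 118 118 119 123 122 122 122 119 123 123 122 121 121 120 120 123 123 122 120 121 122
210 121 121 121 120 123 120 119 123 121 121 121 121 122 121 121 123 121 120 120 121 121 119 121 119 121 120 118 121 122 119 121 120 121 120 119
211 117 120 121 120 121 119 120 123 120 121 120 120 120 118 119 122 122 121 120 121 120 123 120 119 120 119 120 122 120 121 120 118 120 121 118
212 122 125 124 126 125 122 121 121 122 123 119 122 125 118 122 123 123 124 124 123 121 122 123 121 124 122 122 122 121 123 121 126 121 125 123
213 122 126 127 123 123 124 125 128 126 124 125 124 126 123 124 124 124 126 125 124 122 123 
[... 4247 characters left out ...]
 117 116 116 116 117 117 117 117 117 120 117 117 117 114 114 120 114 119 115 121 117 118 116 116 116 119 117 120 117 117 118
244 118 117 115 116 116 117 119 116 115 114 118 120 115 116 118 118 116 117 113 116 118 118 117 116 113 116 116 120 118 118 117 117 118 115 116
245 116 117 118 120 119 115 117 119 117 118 117 117 120 116 116 116 117 117 117 118 119 119 116 116 119 115 119 117 118 116 117 118 121 120 117
246 121 121 120 118 117 120 119 118 120 118 118 117 118 121 118 119 118 121 118 116 120 120 120 119 120 117 117 118 122 117 116 120 117 123 120
247 118 121 117 119 117 118 118 119 118 119 119 118 120 119 117 117 119 122 117 117 118 121 117 118 117 119 116 119 120 116 117 118 119 119 117
```

Emit:
arm_command --pt "-28.6 -23.2 0 0 0 0 1" --pt "-28.6 -23.2 0 0 0 0 1" --pt "-28.6 -23.2 0 0 0 0 1" --pt "-28.6 -23.2 0 0 0 0 1" --pt "-28.6 -23.2 0 0 0 0 1" --pt "-28.6 -23.2 0 0 0 0 1" --pt "-28.6 -23.2 0 0 0 0 1" --pt "-28.6 -23.2 0 0 0 0 1" --pt "-28.6 -23.2 0 0 0 0 1" --pt "-28.6 -23.2 0 0 0 0 1" --pt "0 0 0 0 0 0 1" --pt "0 0 0 0 0 0 1"

```text
t: 16.45
tcp_pos: [442.0, -141.2, 132.0]
tool_rot: [0.632, 0.775, -0.0, 0.0]
wrist_force: [0.1, 0.4, 0.4]
grip_width: 85.5
grasp_force: 0.0
```

Run:
```python
from h import *
np.set_printoptions(precision=2,suppress=True)
c=shot("wrist"); T=tcp(); print(T[:3,3]); save(c,"w10.png")
for k,z in dict(pin_seat=50).items():
    for d in place_of("wrist",k)[:2]:
        w=onplane(c,d["location"],z)[0]; print(k,round(d["conf"],2),d["location"],w,"tool",T[:3,:3].T@(w-T[:3,3]))
P,rc=cloud(c,np.ones((420,560),bool)); t=(P-T[:3,3])@T[:3,:3]
for lo,hi in((70,85),(46,56)):
    s=(P[:,2]>lo)&(P[:,2]<hi)&(np.hypot(t[:,0],t[:,1])<45); q=t[s]
    print(lo,s.sum(),np.median(P[s,2]),"mean tool",q.mean(0),cv2.minEnclosingCircle(q[:,:2].astype(np.float32)),cv2.minAreaRect(q[:,:2].astype(np.float32)))
```

```text
[ 442.48 -139.93  131.94]
pin_seat 0.74 [225.9, 278.0] [ 445.   -140.98   50.  ] tool [-1.54  2.23 81.94]
70 877 78.6697013573447 mean tool [ 0.72  1.77 53.9 ] ((-0.64688640832901, 1.9025421142578125), 9.962835311889648) ((-0.569786548614502, 1.9373388290405273), (19.18593978881836, 19.287118911743164), 28.197534561157227)
46 7332 50.90752424256124 mean tool [ 2.04  1.86 80.91] ((-0.5112584233283997, 0.9457123279571533), 44.29444885253906) ((-1.1263351440429688, 2.051929473876953), (64.60258483886719, 64.62728118896484), 22.058856964111328)
```

Emit:
arm_command --pt "-0.8 2 0 0 0 0 1" --pt "0 0 12 0 0 0 1" --pt "0 0 15 0 0 0 1" --pt "0 0 15 0 0 0 1" --pt "0 0 10 0 0 0 1" --pt "0 0 5 0 0 0 1" --pt "0 0 0 0 0 0 1" --pt "0 0 0 0 0 0 1"

```text
t: 17.22
tcp_pos: [445.3, -138.6, 75.0]
tool_rot: [0.63, 0.777, -0.0, -0.0]
wrist_force: [1.1, 0.4, 0.4]
grip_width: 85.3
grasp_force: 0.0
```

Emit:
arm_command --pt "0 0 0 0 0 0 0.5" --pt "0 0 0 0 0 0 0.3" --pt "0 0 0 0 0 0 0" --pt "0 0 0 0 0 0 0" --pt "0 0 0 0 0 0 0" --pt "0 0 0 0 0 0 0" --pt "0 0 0 0 0 0 0" --pt "0 0 0 0 0 0 0"

```text
t: 17.88
tcp_pos: [445.2, -139.2, 75.4]
tool_rot: [0.63, 0.777, 0.0, 0.0]
wrist_force: [-1.1, 1.0, 5.4]
grip_width: 17.9
grasp_force: 58.5
```

Emit:
arm_command --pt "0 0 -10 0 0 0 0" --pt "0 0 -25 0 0 0 0" --pt "0 0 -30 0 0 0 0" --pt "28.7 23 0 0 0 0 0" --pt "28.7 23 0 0 0 0 0" --pt "28.7 23 0 0 0 0 0" --pt "28.7 23 0 0 0 0 0" --pt "28.7 23 0 0 0 0 0" --pt "28.7 23 0 0 0 0 0" --pt "28.7 23 0 0 0 0 0" --pt "28.7 23 0 0 0 0 0"

```text
t: 18.8
tcp_pos: [578.0, 125.5, 140.2]
tool_rot: [0.63, 0.777, -0.0, -0.0]
wrist_force: [-0.4, -0.7, -1.5]
grip_width: 18.2
grasp_force: 58.8
```

Emit:
arm_command --pt "28.7 23 0 0 0 0 0" --pt "28.7 23 0 0 0 0 0" --pt "0 0 0 0 0 0 0" --pt "0 0 0 0 0 0 0" --pt "0 0 0 0 0 0 0"

```text
t: 19.22
tcp_pos: [610.2, 189.2, 139.6]
tool_rot: [0.63, 0.777, -0.001, -0.0]
wrist_force: [-0.6, 0.0, -1.3]
grip_width: 18.1
grasp_force: 58.9
```

Run:
```python
from h import *
np.set_printoptions(precision=2,suppress=True)
c=shot("wrist"); T=tcp(); o=get_obs(); print(T[:3,3],o["grip_width"],o["grasp_force"],o["wrist_force"]); save(c,"w11.png")
tip=T[2,3]-69.4
for k,z in dict(pin=tip,pin_seat=tip+44,fork_hole=50,lug_hole=41).items():
    for d in place_of("wrist",k)[:2]:
        w=onplane(c,d["location"],z)[0]; print(k,round(d["conf"],2),d["location"],w,"tool",T[:3,:3].T@(w-T[:3,3]))
i=cv2.resize(c["color"][120:300,190:360,::-1],None,fx=3.3,fy=3.3,interpolation=cv2.INTER_CUBIC); cv2.imwrite("pics/cw11.png",i)
```

```text
[610.17 188.56 139.68] 17.659063979568778 58.88587474822998 [ 0.08  0.11 -1.1 ]
pin 0.81 [235.0, 273.6] [610.56 187.01  70.28] tool [-1.58  0.14 69.4 ]
pin_seat 0.72 [260.0, 272.1] [609.24 189.88 114.28] tool [ 1.49 -0.6  25.4 ]
fork_hole 0.62 [225.3, 275.3] [611.78 186.86  50.  ] tool [-1.97  1.34 89.68]
lug_hole 0.81 [218.4, 272.9] [609.62 188.68  41.  ] tool [ 0.26 -0.39 98.68]
```

View pics/cw11.png

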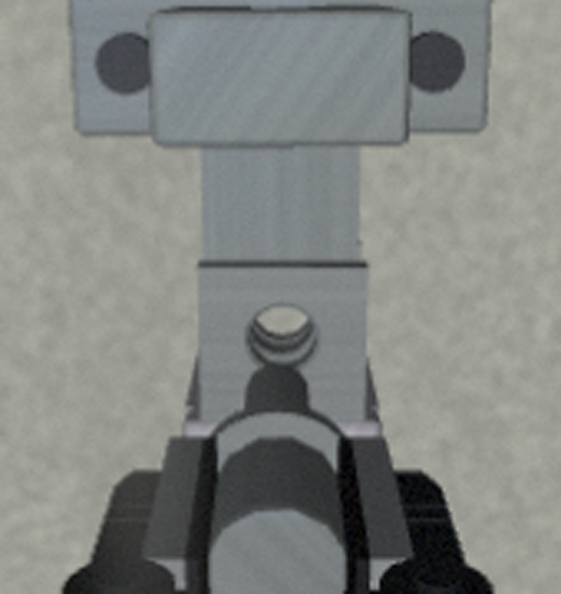

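Run:
```python
from h import *
np.set_printoptions(precision=2,suppress=True)
T=np.array([610.17,188.56,139.68]); M=np.eye(4); 
c=shot("wrist"); T=tcp(); print(T[:3,3])
w=onplane(c,[[221.7,275.3],[216.0+5.7,273.9]],50); print("hole tool",(w-T[:3,3])@T[:3,:3])
P=lambda x,y,z: T[:3,3]+T[:3,:3]@np.array([x,y,z])
for x0 in(-2,-1,0,1,2):
    print(x0,"tip r3",proj(c,P(x0+3,0,69.4))[0],"r4.5",proj(c,P(x0+4.5,0,69.4))[0],"sh",proj(c,P(x0+6,0,62.4))[0],"fl bot",proj(c,P(x0+13,0,25.4))[0],"fl top",proj(c,P(x0+13,0,21.4))[0])
g=cv2.cvtColor(cv2.imread("pics/w11.png"),cv2.COLOR_BGR2GRAY)
for r in range(209,250): print(r,' '.join('%3d'%v for v in g[r,260:290]))
```

```text
[610.73 188.29 140.14]
hole tool [[-0.19  1.12 90.14]
 [-0.19  0.12 90.14]]
-2 tip r3 [230.16 273.72] r4.5 [227.98 273.72] sh [229.49 273.71] fl bot [241.47 273.68] fl top [244.52 273.68]
-1 tip r3 [228.7  273.72] r4.5 [226.51 273.72] sh [227.98 273.71] fl bot [239.62 273.68] fl top [242.64 273.68]
0 tip r3 [227.25 273.72] r4.5 [225.05 273.72] sh [226.47 273.71] fl bot [237.78 273.68] fl top [240.76 273.68]
1 tip r3 [225.78 273.72] r4.5 [223.58 273.72] sh [224.94 273.71] fl bot [235.92 273.68] fl top [238.86 273.68]
2 tip r3 [224.31 273.72] r4.5 [222.1  273.71] sh [223.42 273.71] fl bot [234.06 273.68] fl top [236.96 273.68]
209 136 137 136 137 137 136 137 136 138 139 136 136 136 135 134 137 137 136 138 137 138 138 136 136 138 137 138 135 137 140
210 138 138 136 137 138 138 138 137 137 139 138 138 136 138 140 134 137 138 137 135 136 137 137 138 139 136 138 137 138 140
211 134 137 134 137 135 134 133 135 137 133 134 133 137 131 126 123 130 129 133 134 134 133 136 134 135 132 134 136 134 133
212 134 134 136 133 132 130 135 132 134 134 134 123 115 117 116 117 118 119 113 119 126 133 132
[... 3916 characters left out ...]
  62  62  60  68  71  61  57  57  56  55  53  50  51  50  75  92 116 125 128 129
245 107  83  76  64  63  61  62  85  90  98 112 116 114 119 119 114 110 113 103  96  75  67  49  53  51  58  74  94 112 128
246  77  66  68  62  84 114 115 124 123 127 129 133 133 135 132 132 134 133 127 127 115 116 102  84  65  51  55  59  77 103
247  64  87  88 113 120 129 130 133 132 132 130 131 132 132 134 135 135 130 135 130 130 132 128 120 119 100  74  50  51  66
248  91 116 121 130 132 130 133 128 133 132 131 131 129 134 132 134 132 133 132 132 134 132 131 133 133 127 119  99  71  52
249 121 128 130 130 130 130 131 131 131 132 132 130 133 132 130 132 131 131 131 131 132 133 132 130 131 133 132 126 120  91
```

Emit:
arm_command --pt "1 0.4 4 0 0 0 0" --pt "1 0.4 6 0 0 0 0" --pt "0 0 4 0 0 0 0" --pt "0 0 0 0 0 0 0" --pt "0 0 0 0 0 0 0" --pt "0 0 0 0 0 0 0" --pt "0 0 0 0 0 0 0"

```text
t: 20.1
tcp_pos: [611.3, 191.5, 126.0]
tool_rot: [0.63, 0.777, 0.0, 0.0]
wrist_force: [-1.0, -0.7, -0.8]
grip_width: 17.9
grasp_force: 58.9
```

Run:
```python
from h import *
np.set_printoptions(precision=2,suppress=True)
c=shot("wrist"); T=tcp(); print(T[:3,3]); save(c,"w12.png")
tz=69.4
P=lambda x,y,z: T[:3,3]+T[:3,:3]@np.array([x,y,z])
for x0 in(-3,-2,-1): print(x0,"tip r3",proj(c,P(x0+3,0,69.4))[0],"sh",proj(c,P(x0+6,0,62.4))[0],"fl top",proj(c,P(x0+13,0,21.4))[0])
for x0 in(-3,-2,-1,0,1): print("hole",x0,proj(c,P(x0,0,T[2,3]-50))[0],"far edge r8.4",proj(c,P(x0+8.4,0,T[2,3]-50))[0])
g=cv2.cvtColor(c["color"],cv2.COLOR_RGB2GRAY)
for r in range(212,250): print(r,' '.join('%3d'%v for v in g[r,258:292]))
```

```text
[611.35 191.49 126.12]
-3 tip r3 [231.83 273.69] sh [231.23 273.68] fl top [246.68 273.63]
-2 tip r3 [230.38 273.68] sh [229.72 273.68] fl top [244.81 273.63]
-1 tip r3 [228.92 273.68] sh [228.21 273.68] fl top [242.93 273.63]
hole -3 [232.53 273.69] far edge r8.4 [220.65 273.69]
hole -2 [231.13 273.69] far edge r8.4 [219.21 273.69]
hole -1 [229.73 273.69] far edge r8.4 [217.77 273.69]
hole 0 [228.32 273.69] far edge r8.4 [216.33 273.69]
hole 1 [226.91 273.69] far edge r8.4 [214.89 273.68]
212 135 134 133 134 132 135 134 136 135 134 137 134 135 132 136 133 133 135 132 134 131 133 132 134 132 135 133 135 131 135 134 133 134 134
213 133 134 136 135 135 137 134 134 133 132 132 132 132 135 134 132 135 132 131 135 135 134 134 135 134 134 136 133 133 132 131 133 134 135
214 131 134 134 132 133 132 132 134 134 133 133 130 135 136 131 136 134 134 132 132 133 133 133 133 131 133 133 132 132 131 133 132 132 135
215 132 133 133 131 130 135 132 130 130 133 132 133 132 133 134 133 130 131 132 134 132 133 135 133 131 133 134 132 134 130 132 130 133 133
216 137 134 131 136 135 135 131 136 133 136 1
[... 4014 characters left out ...]

245 130 120 110  84  76  71  64  63  60  86  90 114 117 115 112 119 117 118 113 113 103 100  71  69  53  53  51  56  74  94 116 130 130 133
246 117  88  78  70  64  64  87 113 114 121 123 131 133 132 131 131 134 132 133 132 127 126 120 120 101  85  68  56  57  56  72 105 127 132
247  84  66  66  87  87 113 122 133 132 131 133 131 133 131 128 132 133 135 136 135 134 132 132 133 126 121 118  98  71  54  52  66 104 127
248  72  85  91 116 122 129 131 130 134 132 130 131 130 134 132 131 132 132 132 130 132 129 133 132 134 133 133 130 119 100  70  54  66  92
249  87 118 124 131 129 130 133 131 130 129 130 132 131 135 133 132 132 131 131 132 132 133 135 133 134 134 133 133 134 128 120  86  58  58
```

Emit:
arm_command --pt "0 -0.5 0 0 0 0 0" --pt "0 0 3 0 0 0 0" --pt "0 0 3 0 0 0 0" --pt "0 0 3 0 0 0 0" --pt "0 0 3 0 0 0 0" --pt "0 0 0 0 0 0 0" --pt "0 0 0 0 0 0 0"

```text
t: 20.73
tcp_pos: [610.4, 191.3, 113.4]
tool_rot: [0.63, 0.777, -0.0, -0.0]
wrist_force: [-0.6, 0.7, -0.8]
grip_width: 17.8
grasp_force: 58.9
```

Emit:
arm_command --pt "0 0 2 0 0 0 0" --pt "0 0 2 0 0 0 0" --pt "0 0 2 0 0 0 0" --pt "0 0 0 0 0 0 0" --pt "0 0 0 0 0 0 0"

```text
t: 21.15
tcp_pos: [610.6, 191.3, 107.7]
tool_rot: [0.63, 0.777, -0.0, -0.0]
wrist_force: [0.4, -0.5, -0.1]
grip_width: 17.7
grasp_force: 58.9
```

Tip is in the fork plate (about z 38) with no side force; continue.

Emit:
arm_command --pt "0 0 2 0 0 0 0" --pt "0 0 2 0 0 0 0" --pt "0 0 2 0 0 0 0" --pt "0 0 2 0 0 0 0" --pt "0 0 2 0 0 0 0" --pt "0 0 0 0 0 0 0"

```text
t: 21.65
tcp_pos: [610.3, 191.3, 97.2]
tool_rot: [0.63, 0.777, -0.0, -0.0]
wrist_force: [0.1, -0.4, -2.1]
grip_width: 17.7
grasp_force: 58.9
```

Emit:
arm_command --pt "0 0 2 0 0 0 0" --pt "0 0 2 0 0 0 0" --pt "0 0 2 0 0 0 0" --pt "0 0 2 0 0 0 0" --pt "0 0 2 0 0 0 0" --pt "0 0 0 0 0 0 0"

```text
t: 22.15
tcp_pos: [610.3, 191.3, 87.3]
tool_rot: [0.63, 0.777, -0.0, -0.0]
wrist_force: [-0.6, 0.6, -0.4]
grip_width: 17.7
grasp_force: 58.9
```

Emit:
arm_command --pt "0 0 2 0 0 0 0" --pt "0 0 2 0 0 0 0" --pt "0 0 2 0 0 0 0" --pt "0 0 2 0 0 0 0" --pt "0 0 0 0 0 0 0" --pt "0 0 0 0 0 0 0"

```text
t: 22.65
tcp_pos: [610.6, 191.3, 79.7]
tool_rot: [0.63, 0.777, -0.0, -0.0]
wrist_force: [-0.2, 1.3, -1.1]
grip_width: 17.8
grasp_force: 58.9
```

Emit:
arm_command --pt "0 0 1.5 0 0 0 0" --pt "0 0 1.5 0 0 0 0" --pt "0 0 1 0 0 0 0" --pt "0 0 0.7 0 0 0 0" --pt "0 0 0 0 0 0 0" --pt "0 0 0 0 0 0 0"

```text
t: 23.15
tcp_pos: [610.7, 191.4, 75.5]
tool_rot: [0.63, 0.777, 0.0, 0.0]
wrist_force: [-0.6, -0.2, 1.8]
grip_width: 17.5
grasp_force: 59.0
```

Emit:
arm_command --pt "0 0 0.4 0 0 0 0" --pt "0 0 0.4 0 0 0 0" --pt "0 0 0 0 0 0 0" --pt "0 0 0 0 0 0 0"

```text
t: 23.48
tcp_pos: [610.9, 191.5, 75.4]
tool_rot: [0.63, 0.777, 0.0, 0.0]
wrist_force: [-3.4, -0.5, 6.6]
grip_width: 18.0
grasp_force: 59.5
```

Emit:
arm_command --pt "0 0 0 0 0 0 0.4" --pt "0 0 0 0 0 0 0.7" --pt "0 0 0 0 0 0 1" --pt "0 0 0 0 0 0 1" --pt "0 0 0 0 0 0 1" --pt "0 0 -5 0 0 0 1" --pt "0 0 -20 0 0 0 1" --pt "0 0 -30 0 0 0 1" --pt "0 0 0 0 0 0 1"

```text
t: 24.23
tcp_pos: [614.2, 191.9, 135.7]
tool_rot: [0.63, 0.777, 0.003, 0.003]
wrist_force: [1.8, -0.1, 0.8]
grip_width: 85.3
grasp_force: 0.0
```

Emit:
arm_command --pt "-32 0 0 0 0 0 1" --pt "-32 0 0 0 0 0 1" --pt "-32 0 0 0 0 0 1" --pt "-32 0 0 0 0 0 1" --pt "-32 0 0 0 0 0 1" --pt "0 0 0 0 0 0 1" --pt "0 0 0 0 0 0 1" --pt "0 0 0 0 0 0 1"

```text
t: 24.9
tcp_pos: [643.6, 35.0, 129.4]
tool_rot: [0.63, 0.776, 0.0, -0.0]
wrist_force: [-0.1, -0.5, -0.1]
grip_width: 85.4
grasp_force: 0.0
```

Run:
```python
from h import *
np.set_printoptions(precision=2,suppress=True)
c=shot("wrist"); T=tcp(); print(T[:3,3]); save(c,"w13.png")
for k,z in dict(pin_seat=50,grip=28,pointer=49,index_mark=49).items():
    for d in place_of("wrist",k)[:2]:
        w=onplane(c,d["location"],z)[0]; print(k,round(d["conf"],2),d["location"],w,"tool",T[:3,:3].T@(w-T[:3,3]))
P,rc=cloud(c,np.ones((420,560),bool)); t=(P-T[:3,3])@T[:3,:3]
def f(n,s):
    q=t[s]; print(n,s.sum(),np.median(P[s,2]) if s.any() else 0, q.mean(0) if s.any() else 0, cv2.minAreaRect(q[:,:2].astype(np.float32)) if s.any() else 0)
f("grip",(P[:,2]>34)&(P[:,2]<47)&(np.abs(t[:,0])<45)&(np.abs(t[:,1])<22))
f("house",(P[:,2]>46)&(P[:,2]<55)&(t[:,0]<150)&(t[:,0]>20)&(np.abs(t[:,1])<28))
f("knob",(P[:,2]>70)&(P[:,2]<86)&(np.hypot(t[:,0]-160,t[:,1])<30))
```

```text
[643.43  35.62 129.32]
grip 0.79 [219.5, 274.0] [644.29  32.98  28.  ] tool [ -2.81   0.31 101.32]
pointer 0.92 [41.0, 272.6] [619.4  147.39  49.  ] tool [114.28  -0.38  80.38]
index_mark 0.57 [84.3, 273.4] [624.83 123.79  49.  ] tool [90.08  0.05 80.37]
grip 2220 40.6938669814169 [ 1.43 -0.57 89.48] ((5.896263122558594, -0.6693887710571289), (26.605592727661133, 59.32553482055664), 89.42902374267578)
house 6438 50.770648641682826 [90.64  0.29 78.7 ] ((87.20207214355469, 0.10409927368164062), (98.06938934326172, 44.424560546875), 0.44918563961982727)
knob 0 0 0 0
```

Emit:
arm_command --pt "-2 0 20 0 0 0 1" --pt "0 0 25 0 0 0 1" --pt "0 0 25 0 0 0 1" --pt "0 0 18 0 0 0 1" --pt "0 0 10 0 0 0 1" --pt "0 0 4 0 0 0 1" --pt "0 0 0 0 0 0 1"

```text
t: 25.73
tcp_pos: [643.6, 33.3, 26.7]
tool_rot: [0.63, 0.777, -0.0, -0.001]
wrist_force: [-0.3, 0.1, -0.1]
grip_width: 85.4
grasp_force: 0.0
```

Emit:
arm_command --pt "0 0 0 0 0 0 0.6" --pt "0 0 0 0 0 0 0.4" --pt "0 0 0 0 0 0 0.2" --pt "0 0 0 0 0 0 0.2" --pt "0 0 0 0 0 0 0.2" --pt "0 0 0 0 0 0 0.2" --pt "0 0 0 0 0 0 0.2"

```text
t: 26.32
tcp_pos: [644.7, 32.7, 28.3]
tool_rot: [0.63, 0.777, 0.0, 0.001]
wrist_force: [-0.6, -1.5, 5.1]
grip_width: 26.6
grasp_force: 58.6
```

```bash
cat > win.py <<'E'
from h import *
import sys
np.set_printoptions(precision=2,suppress=True)
c=shot("wrist"); T=tcp(); o=get_obs(); print(o["t"],T[:3,3],o["wrist_force"],o["grip_width"],o["grasp_force"]); save(c,sys.argv[1])
for k in("pointer","index_mark"):
    for d in place_of("wrist",k)[:2]:
        w=onplane(c,d["location"],49)[0]; print(k,round(d["conf"],2),d["location"],"tool",T[:3,:3].T@(w-T[:3,3]))
# resample the window top plane (z 49): profile along tool x, -y half and +y half
g=cv2.cvtColor(c["color"],cv2.COLOR_RGB2GRAY).astype(np.float32)
xs=np.arange(50,175,0.5)
def prof(ys):
    a=0
    for y in ys:
        Pw=np.array([T[:3,3]+T[:3,:3]@np.array([x,y,T[2,3]-49]) for x in xs]); q=proj(c,Pw).astype(np.float32)
        a=a+cv2.remap(g,q[:,1:2],q[:,0:1],cv2.INTER_LINEAR,borderValue=255).ravel()
    return a/len(ys)
for n,ys in(("pointer",(-9,-8,-7)),("index",(5,6,7)),("indexblock",(9,10))):
    p=prof(ys); print(n,'min at',xs[p.argmin()]); print(' '.join("%.0f:%.0f"%(x,v) for x,v in zip(xs[::2],p[::2])))
E
python3 win.py w14.png
```

```text
26.3667 [644.68  32.62  28.29] [-1.9  -0.72  5.11] 26.481778793201208 58.61319959163666
index_mark 0.64 [45.1, 273.3] tool [ 92.69   0.02 -20.76]
index_mark 0.43 [290.7, 273.6] tool [ 10.28   0.07 -20.71]
pointer min at 51.0
50:140 51:83 52:175 53:204 54:204 55:205 56:205 57:206 58:206 59:206 60:207 61:206 62:208 63:208 64:208 65:208 66:208 67:209 68:209 69:208 70:210 71:209 72:210 73:211 74:210 75:210 76:210 77:211 78:210 79:211 80:211 81:211 82:210 83:211 84:210 85:210 86:210 87:209 88:212 89:210 90:210 91:210 92:209 93:210 94:210 95:210 96:209 97:209 98:209 99:207 100:208 101:208 102:208 103:207 104:207 105:213 106:255 107:255 108:255 109:255 110:255 111:255 112:255 113:255 114:255 115:255 116:255 117:255 118:255 119:255 120:255 121:255 122:255 123:255 124:255 125:255 126:255 127:255 128:255 129:255 130:255 131:255 132:255 133:255 134:255 135:255 136:255 137:255 138:255 139:255 140:255 141:255 142:255 143:255 144:255 145:255 146:255 147:255 148:255 149:255 150:255 151:255 152:255 153:255 154:255 155:255 156:255 157:255 158:255 159:255 160:255 161:255 162:255 163:255 164:255 165:25
[... 1298 characters left out ...]
84:207 85:207 86:207 87:207 88:28 89:67 90:64 91:65 92:65 93:65 94:66 95:66 96:67 97:66 98:66 99:205 100:205 101:204 102:205 103:204 104:204 105:210 106:255 107:255 108:255 109:255 110:255 111:255 112:255 113:255 114:255 115:255 116:255 117:255 118:255 119:255 120:255 121:255 122:255 123:255 124:255 125:255 126:255 127:255 128:255 129:255 130:255 131:255 132:255 133:255 134:255 135:255 136:255 137:255 138:255 139:255 140:255 141:255 142:255 143:255 144:255 145:255 146:255 147:255 148:255 149:255 150:255 151:255 152:255 153:255 154:255 155:255 156:255 157:255 158:255 159:255 160:255 161:255 162:255 163:255 164:255 165:255 166:255 167:255 168:255 169:255 170:255 171:255 172:255 173:255 174:255
```

Run:
```python
from h import *
c0=shot("wrist")
def an(f,tp,yaw,x0,x1):
    c=dict(c0); a=np.radians(yaw); x=np.array([np.cos(a),np.sin(a),0]); z=np.array([0,0,-1.]); T=np.eye(4); T[:3,:3]=np.c_[x,np.cross(z,x),z]; T[:3,3]=tp
    c["c2w"]=T@c["hand_eye"]; g=cv2.cvtColor(cv2.imread("pics/"+f),cv2.COLOR_BGR2GRAY).astype(np.float32)
    top=49 if f!="w3.png" else 68
    for n,ys in(("p",(-9,-8,-7)),("i",(5,6,7))):
        xs=np.arange(x0,x1,0.25); a=0
        for y in ys:
            q=proj(c,np.array([T[:3,3]+T[:3,:3]@np.array([u,y,T[2,3]-top]) for u in xs])).astype(np.float32)
            a=a+cv2.remap(g,q[:,1:2],q[:,0:1],cv2.INTER_LINEAR).ravel()/3
        d=xs[a<110]; print(f,n,d)
an("w13.png",[643.43,35.62,129.32],101.91,50,138)
an("w8b.png",[624.9,122.54,31.85],101.91,-16,40)
an("w3.png",[632.58,66.26,50.64],101.95,-16,40)
```

```text
w13.png p [111.75 112.   112.25 112.5  112.75 113.   113.25 113.5  113.75 114.
 114.25 114.5  114.75 115.   127.5  127.75 128.   128.25 128.5  128.75
 129.   129.25 129.5  137.   137.25 137.5  137.75]
w13.png i [ 89.5   89.75  90.    90.25  90.5   90.75  91.    91.25  91.5   91.75
 112.75 127.25 127.5  127.75 128.   128.25 128.5  128.75 129.   129.25
 129.5  137.   137.25 137.5  137.75]
w8b.png p [22.5  22.75 23.   23.25 23.5  23.75 24.   24.25 24.5  24.75 25.   25.25
 25.5  25.75 26.   26.25 26.5  26.75]
w8b.png i [-12.5  -12.25  -3.    -2.75  -2.5   -0.75  -0.5   -0.25   0.     0.25
   0.5    0.75   1.     1.25   1.5    1.75   2.     2.25   2.5    2.75
   3.     3.25   3.5    3.75   4.     4.25   4.5    4.75   6.5    6.75
   7.    16.    16.25  16.5   25.75  26.  ]
w3.png p [22.75 23.   23.25 23.5  23.75 24.   24.25 24.5  24.75 25.   25.25 25.5
 25.75 26.   26.25 26.5  26.75 27.  ]
w3.png i [-2.25 -2.   -0.25  0.    0.25  0.5   0.75  1.    1.25  1.5   1.75  2.
  2.25  2.5   2.75  3.    3.25  3.5   3.75  4.    4.25  4.5   4.75  5.
  5.25  7.25  7.5  16.5  16.75 26.25]
```

Emit:
arm_command --pt "-1 0 0 0 0 0 0.2" --pt "-2 0 0 0 0 0 0.2" --pt "-2 0 0 0 0 0 0.2" --pt "-2 0 0 0 0 0 0.2" --pt "-2 0 0 0 0 0 0.2" --pt "-2 0 0 0 0 0 0.2" --pt "-2 0 0 0 0 0 0.2" --pt "-2 0 0 0 0 0 0.2" --pt "-2 0 0 0 0 0 0.2" --pt "-2 0 0 0 0 0 0.2" --pt "-1 0 0 0 0 0 0.2" --pt "0 0 0 0 0 0 0.2"

```text
t: 27.52
tcp_pos: [648.3, 13.4, 27.3]
tool_rot: [0.63, 0.777, 0.0, -0.0]
wrist_force: [1.0, 5.7, 4.6]
grip_width: 26.6
grasp_force: 58.8
```

```bash
sed -i 's/xs\[::2\],p\[::2\]) *)/xs,p) if v<150)/; s/^    p=prof(ys); print(n,.min at.,xs\[p.argmin()\]);/    p=prof(ys);/' win.py; python3 win.py w15.png
```

```text
27.5667 [648.28  13.46  27.29] [-0.57  5.75  5.18] 26.355856874507328 58.77662479877472
58:150 59:112 60:137 68:148 68:110
59:117 60:131 68:145 68:108 93:110 102:119 103:150
59:115 60:130 60:146 68:111 69:130
```

Emit:
arm_command --pt "-1 0 0 0 0 0 0.2" --pt "-1 0 0 0 0 0 0.2" --pt "-1 0 0 0 0 0 0.2" --pt "-1 0 0 0 0 0 0.2" --pt "-1 0 0 0 0 0 0.2" --pt "-0.2 0 0 0 0 0 0.2" --pt "0 0 0 0 0 0 0.2" --pt "0 0 0 0 0 0 0.2"

```text
t: 28.33
tcp_pos: [649.1, 8.7, 27.2]
tool_rot: [0.63, 0.777, 0.0, -0.001]
wrist_force: [-0.1, 6.4, 4.5]
grip_width: 26.3
grasp_force: 58.8
```

```bash
python3 win.py w16.png
python3 - <<'E'
from h import *
c=shot("scene"); save(c,"s2.png")
np.set_printoptions(precision=2,suppress=True)
for k,z in dict(pointer=49,index_mark=49,pin_seat=50,fork_hole=50,grip=28).items():
    for d in place_of("scene",k)[:2]: print(k,round(d["conf"],2),d["location"],onplane(c,d["location"],z)[0])
i=c["color"][130:290,270:450,::-1]; cv2.imwrite("pics/s2c.png",cv2.resize(i,None,fx=3.7,fy=3.7,interpolation=cv2.INTER_CUBIC))
E
```

```text
28.3833 [649.14   8.69  27.17] [-0.    6.23  3.42] 26.456998045935233 58.77855598926544
63:125 64:125 64:143 72:131 73:139
63:132 64:122 64:142 72:129 73:142 97:122
63:131 64:120 64:140 72:134 73:140
fork_hole 0.47 [220.8, 349.8] [644.89  44.43  50.  ]
grip 0.75 [234.0, 347.7] [648.82  25.22  28.  ]
```

View pics/s2c.png

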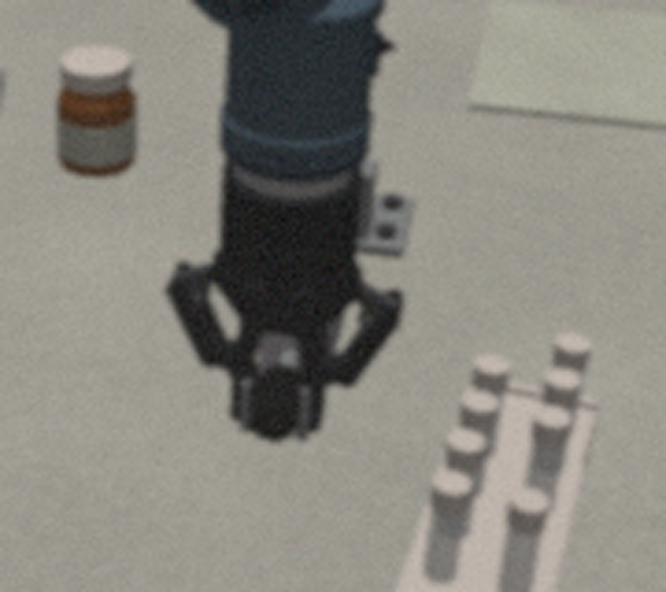

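Emit:
arm_command --pt "-0.5 0 0 0 0 0 0.2" --pt "-0.5 0 0 0 0 0 0.2" --pt "0 0 0 0 0 0 0.2" --pt "0 0 0 0 0 0 0.2" --pt "0 0 0 0 0 0 0.2" --pt "0 0 0 0 0 0 0.2" --pt "0 0 0 0 0 0 0.2" --pt "0 0 0 0 0 0 0.2" --pt "0 0 0 0 0 0 0.2" --pt "0 0 0 0 0 0 0.2" --pt "0 0 0 0 0 0 0.2" --pt "0 0 0 0 0 0 0.2"

```text
t: 29.78
tcp_pos: [649.3, 7.7, 27.2]
tool_rot: [0.63, 0.777, 0.0, -0.001]
wrist_force: [0.5, 5.6, 5.7]
grip_width: 26.4
grasp_force: 58.8
```

Emit:
arm_command --pt "0 0 0 0 0 0 0.2" --pt "0 0 0 0 0 0 0.2" --pt "0 0 0 0 0 0 0.2" --pt "0 0 0 0 0 0 0.2" --pt "0 0 0 0 0 0 0.2" --pt "0 0 0 0 0 0 0.2" --pt "0 0 0 0 0 0 0.2" --pt "0 0 0 0 0 0 0.2" --pt "0 0 0 0 0 0 0.2" --pt "0 0 0 0 0 0 0.2" --pt "0 0 0 0 0 0 0.2" --pt "0 0 0 0 0 0 0.2"

```text
t: 30.78
tcp_pos: [649.3, 7.8, 27.2]
tool_rot: [0.63, 0.777, 0.0, -0.001]
wrist_force: [-0.1, 5.7, 4.6]
grip_width: 26.6
grasp_force: 58.8
```

```bash
python3 win.py w17.png
python3 - <<'E'
from h import *
c=shot("top"); np.set_printoptions(precision=2,suppress=True)
P,rc=cloud(c,np.ones((420,560),bool)); s=(np.hypot(P[:,0]-611,P[:,1]-190)<18)
print(s.sum(),np.sort(P[s,2])[-12:])
E
```

```text
30.8333 [649.34   7.76  27.17] [0.1  5.97 4.5 ] 25.94056720521599 58.767714500427246
64:124 64:127 65:145 74:127
64:122 64:123 65:144 74:125 98:116
64:129 64:122 65:139 74:130
121 [81.57 81.61 82.1  82.52 82.56 82.57 83.37 83.64 83.73 84.45 84.47 85.02]
```

Run:
```python
from h import *
c=shot("top"); np.set_printoptions(precision=1,suppress=True,linewidth=150)
P,rc=cloud(c,np.ones((420,560),bool)); s=(np.hypot(P[:,0]-611,P[:,1]-190)<20)&(P[:,2]>60); print(np.median(P[s,2]),s.sum()); print(P[s])
s=(np.hypot(P[:,0]-599,P[:,1]-244)<25)&(P[:,2]>52); print("upright60",np.median(P[s,2]),P[s,2].std())
s=(np.hypot(P[:,0]-443,P[:,1]+140)<25)&(P[:,2]>44); print("stand50",np.median(P[s,2]),P[s,2].std())
```

```text
80.33750891987029 52
[[617.6 190.7  84. ]
 [618.  188.2  82.5]
 [618.1 185.4  82.4]
 [619.  183.5  78. ]
 [615.1 193.8  82.1]
 [615.2 191.   82. ]
 [615.5 188.5  80.7]
 [615.5 185.6  81.1]
 [614.9 182.1  84.3]
 [615.8 180.2  80. ]
 [612.5 196.8  80.7]
 [612.4 193.8  81.6]
 [612.8 191.3  79.9]
 [612.7 188.3  80.7]
 [611.9 184.7  84.9]
 [613.  182.9  79.7]
 [613.5 180.6  77.2]
 [615.2 179.5  68.8]
 [608.9 195.8  84.8]
 [609.2 193.3  83.2]
 [609.7 190.9  81.3]
 [609.  187.3  85.2]
 [610.3 185.9  78.4]
 [609.4 182.   83.3]
 [609.4 179.2  83.4]
 [610.6 177.6  77.7]
 [606.6 196.2  82.1]
 [606.8 193.6  81.1]
 [607.7 191.7  76.7]
 [606.7 187.7  82.3]
 [607.  185.2  81.1]
 [607.  182.3  81.3]
 [607.3 179.8  79.7]
 [608.2 177.9  75.4]
 [604.1 193.6  80.3]
 [604.4 191.1  79. ]
 [604.2 188.   80.4]
 [603.5 184.4  84.3]
 [604.1 182.1  81.6]
 [605.1 180.3  76.7]
 [607.4 179.9  64.4]
 [601.9 191.3  77.6]
 [601.5 188.   79.7]
 [601.5 185.1  79.9]
 [602.3 183.2  75.9]
 [603.8 181.9  68.1]
 [604.9 180.2  62.5]
 [601.3 190.9  65.4]
 [601.  187.6  67.4]
 [601.3 185.1  65.8]
 [602.3 183.2  60.9]
 [602.5 180.5  60.3]]
upright60 60.7281963103153 2.4779712601163277
stand50 51.26974669711524 2.2312291204789068
```

Emit:
arm_command --pt "1 0 0 0 0 0 0.2" --pt "2 0 0 0 0 0 0.2" --pt "2 0 0 0 0 0 0.2" --pt "2 0 0 0 0 0 0.2" --pt "2 0 0 0 0 0 0.2" --pt "2 0 0 0 0 0 0.2" --pt "2 0 0 0 0 0 0.2" --pt "2 0 0 0 0 0 0.2" --pt "2 0 0 0 0 0 0.2" --pt "2 0 0 0 0 0 0.2" --pt "1 0 0 0 0 0 0.2" --pt "0 0 0 0 0 0 0.2"

```text
t: 32.03
tcp_pos: [645.4, 26.7, 27.6]
tool_rot: [0.63, 0.777, -0.0, -0.0]
wrist_force: [-1.1, 3.1, 6.8]
grip_width: 26.1
grasp_force: 58.9
```

Emit:
arm_command --pt "0.6 0 0 0 0 0 0.2" --pt "0.6 0 0 0 0 0 0.2" --pt "0.6 0 0 0 0 0 0.2" --pt "0.6 0 0 0 0 0 0.2" --pt "0.6 0 0 0 0 0 0.2" --pt "0.6 0 0 0 0 0 0.2" --pt "0 0 0 0 0 0 0.2" --pt "0 0 0 0 0 0 0.2"

```text
t: 32.7
tcp_pos: [644.7, 29.9, 27.7]
tool_rot: [0.63, 0.777, -0.0, 0.0]
wrist_force: [-1.1, 3.1, 7.3]
grip_width: 26.3
grasp_force: 58.9
```

```bash
python3 win.py w18.png
```

```text
32.75 [644.69  29.9   27.67] [-1.9   3.07  6.55] 26.48151210215957 58.934690952301025
index_mark 0.95 [43.2, 277.4] tool [ 93.02   1.22 -21.36]
index_mark 0.23 [69.5, 267.5] tool [ 85.68  -1.75 -21.36]
50:141 51:109 52:85 52:92
50:137 51:105 52:78 52:85 76:144 76:117 86:111 92:54 92:23 93:68 94:65 94:67 94:68 95:67 96:108
50:142 51:108 52:81 52:86 88:27 89:56 90:66 90:67 90:66 91:66 92:67 92:65 92:66 93:68 94:67 94:66 94:66 95:66 96:66 96:65 96:65 97:64 98:66 98:65 98:66 99:119
```

Emit:
arm_command --pt "0.4 0 0 0 0 0 0.2" --pt "0.4 0 0 0 0 0 0.2" --pt "0.4 0 0 0 0 0 0.2" --pt "0 0 0 0 0 0 0.2" --pt "0 0 0 0 0 0 0.2" --pt "0 0 0 0 0 0 0.2"

```text
t: 33.35
tcp_pos: [644.5, 30.8, 27.7]
tool_rot: [0.63, 0.777, -0.0, 0.0]
wrist_force: [-1.4, 1.9, 7.2]
grip_width: 26.3
grasp_force: 59.0
```

Emit:
arm_command --pt "0.3 0 0 0 0 0 0.2" --pt "0 0 0 0 0 0 0.2" --pt "0 0 0 0 0 0 0.2" --pt "0 0 0 0 0 0 0.45" --pt "0 0 0 0 0 0 0.7" --pt "0 0 0 0 0 0 1" --pt "0 0 0 0 0 0 1" --pt "0 0 0 0 0 0 1" --pt "0 0 0 0 0 0 1"

```text
t: 34.1
tcp_pos: [644.1, 31.6, 27.1]
tool_rot: [0.63, 0.777, -0.0, -0.0]
wrist_force: [0.6, -0.1, -0.7]
grip_width: 85.4
grasp_force: 0.0
```

Emit:
arm_command --pt "0 0 -15 0 0 0 1" --pt "0 0 -30 0 0 0 1" --pt "0 0 -35 0 0 0 1" --pt "0 0 -35 0 0 0 1" --pt "15 0 -35 0 0 0 1" --pt "20 0 -10 0 0 0 1" --pt "20 0 0 0 0 0 1" --pt "20 0 0 0 0 0 1" --pt "20 0 0 0 0 0 1" --pt "0 0 0 0 0 0 1" --pt "0 0 0 0 0 0 1"

```text
t: 35.02
tcp_pos: [624.6, 125.6, 188.6]
tool_rot: [0.629, 0.777, 0.0, 0.001]
wrist_force: [0.4, -0.8, 0.2]
grip_width: 85.5
grasp_force: 0.0
```

Run:
```python
from h import *
np.set_printoptions(precision=2,suppress=True)
c=shot("wrist"); T=tcp(); print(get_obs()["t"],T[:3,3]); save(c,"w19.png")
for k,z in dict(pin_seat=50,grip=28,pointer=49,index_mark=49).items():
    for d in place_of("wrist",k)[:2]:
        w=onplane(c,d["location"],z)[0]; print(k,round(d["conf"],2),w)
P,rc=cloud(c,np.ones((420,560),bool)); t=(P-T[:3,3])@T[:3,:3]; H=np.array([610.8,191.4])
def f(n,s):
    print(n,s.sum(),np.median(P[s,2]),P[s].mean(0),cv2.minAreaRect(P[s][:,:2].astype(np.float32)))
d=np.hypot(P[:,0]-H[0],P[:,1]-H[1])
f("knob top",(P[:,2]>73)&(d<22)); f("flange",(P[:,2]>52.5)&(P[:,2]<58)&(d<20)); 
s=(P[:,2]>73)&(d<22); A=np.c_[P[s][:,:2]-P[s][:,:2].mean(0),np.ones(s.sum())]; print("slope",np.linalg.lstsq(A,P[s,2],rcond=None)[0])
f("upright",(P[:,2]>57)&(P[:,2]<64)&(np.hypot(P[:,0]-599,P[:,1]-246)<28))
u=np.array([.2065,-.978]); a=(P[:,:2]-H)@u
f("house",(P[:,2]>46)&(P[:,2]<55)&(a>22)&(a<125)&(np.abs((P[:,:2]-H)@np.array([.978,.2065]))<30))
```

```text
35.0667 [624.86 124.72 188.3 ]
pin_seat 0.75 [400.52  95.49  50.  ]
pin_seat 0.56 [611.83 189.05  50.  ]
grip 0.72 [644.06  30.47  28.  ]
pointer 0.91 [621.44 144.83  49.  ]
index_mark 0.49 [626.8  121.78  49.  ]
index_mark 0.36 [769.03  -5.08  49.  ]
knob top 603 79.00349348801458 [610.87 188.53  78.98] ((610.8282470703125, 188.48912048339844), (19.18014907836914, 19.132352828979492), 45.5081901550293)
flange 309 55.03809078894267 [610.34 190.4   54.92] ((610.4219360351562, 189.0755615234375), (33.6122932434082, 27.438879013061523), 7.453133583068848)
slope [ 0.01 -0.   78.98]
upright 2629 60.98261620020892 [599.48 243.11  60.92] ((599.3857421875, 243.38427734375), (50.00305938720703, 26.210451126098633), 12.012845993041992)
house 3018 50.64128426842586 [624.48 124.39  50.52] ((625.0308227539062, 120.99451446533203), (44.11994552612305, 99.18478393554688), 11.99670696258545)
```

```bash
python3 -c "
from station import *
print(close_job())"
```

```text
the job is handed in; nothing more can be done
None
```

I handed the job in at about 35 s: the pin is home through fork and lug, the grip was drawn about 22.7 mm (index read at 22.4–23.7 mm) and held over 2 s, then eased home and released. I couldn't see the pointer at full pull, so I set the draw by how far the housing shifted in the camera view; the handover returned no verdict.

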